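# Re-pin the length stop for the blank in the fence

### The job

The length stop on the fence rail is still pinned for a longer part. Pull its detent pin up out of the rail, slide the stop along to the index hole that brings it right up against the free end of the wooden blank lying in the fence, and push the pin fully home again so that the stop is locked there. Leave all the blanks lying where they are, and let go of everything.

Things in the scene. Friction and masses are not known exactly. Their poses are not given: they have to be found in the camera images.
- stop_rail: fence rail fixed to the bed plate: hollow grey metal bar 44 mm wide (x), 36 high, a row of five holes along its top; at its +y end a steel shoulder block 14 x 62 x 35 mm juts forward. Origin on the plate, under the rail's middle line, level with the shoulder's inner face; the rail runs 262 mm from it to its -y. Its -x side (towards the robot) is the fence face. Yaw within 0.2 rad
- corner (a point): inner corner of the fence, on the plate: where the rail's front face (22 mm in front of its middle line) meets the shoulder's inner face
- hole_96 (a point): index hole of the rail for a 96 mm blank, its centre at the rail's top face (z = 36 mm): with the stop's hole over it the stop face is 97.5 mm from the shoulder. 13 mm wide, through the 12 mm top wall; hollow below. Five such holes at 32 mm pitch: 64 (nearest the shoulder), 96, 128, 160, 192
- hole_128 (a point): index hole of the rail for a 128 mm blank, its centre at the rail's top face (z = 36 mm): with the stop's hole over it the stop face is 129.5 mm from the shoulder. 13 mm wide, through the 12 mm top wall; hollow below. Five such holes at 32 mm pitch: 64 (nearest the shoulder), 96, 128, 160, 192
- hole_160 (a point): index hole of the rail for a 160 mm blank, its centre at the rail's top face (z = 36 mm): with the stop's hole over it the stop face is 161.5 mm from the shoulder. 13 mm wide, through the 12 mm top wall; hollow below. Five such holes at 32 mm pitch: 64 (nearest the shoulder), 96, 128, 160, 192
- hole_192 (a point): index hole of the rail for a 192 mm blank, its centre at the rail's top face (z = 36 mm): with the stop's hole over it the stop face is 193.5 mm from the shoulder. 13 mm wide, through the 12 mm top wall; hollow below. Five such holes at 32 mm pitch: 64 (nearest the shoulder), 96, 128, 160, 192
- stop (a joint): travel of the stop along the rail, m: 0 at the start (pinned at hole_192), growing along the rail's +y towards the shoulder and the blank: 0.032 at hole_160, 0.064 at hole_128, 0.096 at hole_96; range -0.016 to 0.134. It rubs with about 3 N and stays where it is left; pinned it has about 1 mm of play
- stop_hole (a point): mouth of the stop's pin hole, in the middle of its flat top, z = 52 mm. The stop is a dark steel saddle over the rail, 58 mm across it (x) and 44 mm along it (y); the hole, 13 mm wide, goes through its 15 mm thick top, which slides 1 mm above the rail
- stop_face (a point): centre of the contact face of the stop's arm, which looks along the rail's +y at the free end of the blank; it lies 22 mm to the +y of the stop's hole. The arm is a steel plate in front of the rail, 10 mm thick, z = 4 to 38 mm, reaching 75 mm forward of the rail's middle line
- pin_knob (a point): middle of the pin's round black knob, 28 mm wide, from 12 mm below to 13 mm above this point; the stop's top is 26 mm below it when the pin is home, so fingertips have room. Pulling the pin off its detent takes about 10 N upward, strongest 3 mm up, after 1 mm of slack; inside the holes its balls hold it lightly where it is left, and a light push moves it down
- pin: steel detent pin, upright in the stop (loose, 0.1 kg). Origin under its 21 mm collar, on the stop's top when home. Below: shank 12 mm thick, 38 long, tapered to 8 over the last 3 mm; two sprung balls 6 mm above the tip stand out 2 mm and snap out under the rail's top wall. Raised 24 to 30 mm it is clear of the rail yet still guided in the stop, and can draw the stop along
- blank_96: planed wooden blank, 96 mm long, 46 wide, 22 thick, loose, flat on the bed plate. Origin: the lower corner that belongs in the fence corner; from it the blank extends 96 mm along its -y and 46 mm along its -x. One of the three blanks lies in the fence (origin within 2 mm of corner), the others lie spare beyond the shoulder, parallel to the rail
- blank_128: planed wooden blank, 128 mm long, 46 wide, 22 thick, loose, flat on the bed plate. Origin: the lower corner that belongs in the fence corner; from it the blank extends 128 mm along its -y and 46 mm along its -x. One of the three blanks lies in the fence (origin within 2 mm of corner), the others lie spare beyond the shoulder, parallel to the rail
- blank_160: planed wooden blank, 160 mm long, 46 wide, 22 thick, loose, flat on the bed plate. Origin: the lower corner that belongs in the fence corner; from it the blank extends 160 mm along its -y and 46 mm along its -x. One of the three blanks lies in the fence (origin within 2 mm of corner), the others lie spare beyond the shoulder, parallel to the rail
There are look-alikes about, which are no part of the job. There is more than one size of the pin; the job needs the smallest.

How it is judged:
On the way:
1. the pin is pulled up until its tip is clear of the rail (z of pin in the frame of hole_192 above 0.036 m).
At the end, for the whole second after the job is handed in: Stop hole within 2 mm of the rail hole for the blank in the fence (96, 128 or 160); pin upright (0.08 rad) in it, within 2.5 mm of its middle, collar within 2 mm of the stop's top; that blank within 8 mm of the corner; no blank moved 10 mm; pin and stop at rest (((horizontal distance between blank_96 and corner below 0.008 m and horizontal distance between stop_hole and hole_96 below 0.002 m) or (horizontal distance between blank_128 and corner below 0.008 m and horizontal distance between stop_hole and hole_128 below 0.002 m) or (horizontal distance between blank_160 and corner below 0.008 m and horizontal distance between stop_hole and hole_160 below 0.002 m)) and horizontal distance between pin and stop_hole below 0.0025 m and z of pin in the frame of stop_hole between -0.002 and 0.002 m and angle between pin's own z axis and vertical below 0.08 rad and distance of each of blank_96, blank_128, blank_160 from where it was at the start of the episode below 0.01 m and linear speed of pin below 0.02 m/s and velocity of joint stop between -0.01 and 0.01 m/s); the robot touches nothing.
It also fails if it takes over 38 s, if anything falls off the work surface, if the arm or the gripper's body presses on something with over 40 N, if the wrist force passes 120 N, or if a joint passes its speed limit or range.

### The arm

A 6-joint arm with a two-finger parallel gripper is mounted at the origin on a cart in front of the work surface, level with it; the furniture and walls round the work are solid. World frame = base frame: x ahead of the robot, y to its left, z up, the work surface at z = 0. Lengths are in m, angles in rad, forces in N, time in s.
With the tool pointing down it reaches from about 0.375 to 0.75 m from the base axis. Payload 9 kg.
Tool frame: the origin (TCP) lies on the centre line of the jaws, within the pads' length; the fingertips stand env.tip_extent ahead of it and the grasp point (between the pads) lies 2 mm behind it (env.tip_extent is the distance from the TCP to the fingertips, in m); z points along the fingers, y is the line along which they close (so a half turn about z gives the same grasp; the last joint's range is limited). The gripper opens to 85 mm and grips with 20 to 120 N. Pads are 22 mm wide; open, the fingers measure 114 mm over their backs; the gripper's body (76 mm by 85 mm) begins 54 mm behind the grasp point. The pads swing forward as they close: fully open they stand 13 mm farther back than shut.
Start: joints at [-1.382, 0.104, 0.097, 1.564, 0, 1.353], TCP at [0.237, -0.551, 0.248] pointing down, gripper open.
Joint ranges: [-2.99, 2.99], [-0.84, 1.86], [-1.1, 1.16], [-1.84, 2.11], [-1.51, 1.56], [-3.14, 3.14]. Speed limits (rad/s): [2.22, 2.22, 2.57, 3.14, 3.14, 3.14].

### API

Orientations are given as a unit quaternion [x, y, z, w].
In Python, from station import env gives the robot as it stands.
- The arm moves only by the tool drive_tool, never from a script. Its argument "plan" is text: rows parted by semicolons, each of 7 numbers parted by spaces: the shift along the tool's x, y, z in cm, then the turn, a rotation vector about the tool's x, y, z in rad, then the closure, from 0 (fully open) to 1 (shut). A call has 1 to 5 rows; each row is the pose to reach, as a shift and turn from the pose commanded when the call began, along the tool's axes at that moment; what a row does not reach only later rows make up. A row lasts 1/12 s, in which the tool goes at most 41.7 mm and 7.16 degrees, less where a joint would pass 70% of its speed; a pose out of reach is approached as far as the arm can. A call with a gripper value outside its range is refused whole. The fingers move at their own pace and stop on an object; "newtons" is the grip in N (left out, the last holds). Time passes only in rows, so rows that repeat a pose let the fingers close. It gives the time, the measured TCP pose, the force, the opening and the grip force at its end, in the units of the state.
- env.observe(): the state, without advancing time (a new reading comes with each control period).
- env.get_image(name): name is "scene" or "top"; returns the picture (420x560x3 uint8, blue, green, red); there is no depth.
- env.get_calibration(name): a dict with "fx", "fy", "cx", "cy" (pixels), "distortion" ([k1, k2, p1, p2, k3] as OpenCV has them; the pictures are not rectified), "R" (3x3) and "t" (3): a world point X has camera coordinates R X + t. Camera axes: x right, y down, z forward; pixel columns grow to the right and rows downward; lengths in m; the calibration is good to about 2 mm. A picture is of the moment at which its call begins. get_calibration takes no time and is no camera call.
- env.job_done(): hands the job in; it is judged then, once.
The state is a dict: "t": time; "joints": joint angles; "dq": joint speeds; "tau": joint torques, N m; "eef_pos": TCP position; "orientation": TCP orientation; "force": force on the tool from outside, world axes, zero at the start; "wrist_torque": the same for the moment, N m; "width": opening from 0.0 (shut) to 1.0 (fully open); "grasp_force": force on a finger pad.
Only numpy, scipy, OpenCV 4.12 (cv2) and the standard library are available. Lean on these libraries where they do the work, as an engineer would, in place of code of your own. Each camera call takes 0.05 s, during which the arm holds its last target. There are 200 camera calls.

## Working session

There is one attempt and no reset: what is moved stays moved. The work goes in short steps, Python scripts to look and compute and a tool call to move; the robot and the scene stay as the last step left them, time stands still between calls to the robot, and variables do not carry over. Pictures are saved under pics/ and viewed, at most 10 in all, crops included, and the job is handed in when it is done.

Besides the shell and the picture viewer there is one more tool, called after "Call:" as name(argument=value, ...) on one line, values as JSON. drive_tool: Moves the arm, as the interface text tells. Its arguments: {"type":"object","properties":{"plan":{"type":"string"},"newtons":{"type":"number"}},"required":["plan"]}

```bash
mkdir -p pics; ls; python3 - <<'E'
from station import env
import cv2
for n in("scene","top"):
    cv2.imwrite(f"pics/{n}0.png",env.get_image(n)); c=env.get_calibration(n); print(n,c)
print(env.tip_extent,env.observe())
E
```

```text
pics
scene {'fx': 435.2998762389493, 'fy': 435.2998762389493, 'cx': 280.0857732693839, 'cy': 209.93698947066085, 'distortion': array([-0.06200996,  0.        ,  0.        ,  0.        ,  0.        ]), 'R': array([[ 0.19890094, -0.97995812, -0.01097697],
       [-0.37710161, -0.06619191, -0.92380355],
       [ 0.90456221,  0.18788483, -0.38270942]]), 't': array([-0.09467839,  0.27780034,  0.71782494])}
top {'fx': 471.78009307626706, 'fy': 471.78009307626706, 'cx': 275.04053992149323, 'cy': 215.44987171100874, 'distortion': array([-0.04388741,  0.        ,  0.        ,  0.        ,  0.        ]), 'R': array([[ 0.03017812, -0.99953241,  0.00492389],
       [-0.99307838, -0.03054195, -0.11341304],
       [ 0.11351039, -0.00146722, -0.99353573]]), 't': array([0.00893694, 0.48592711, 1.29710966])}
0.017 {'t': 0.1, 'joints': array([-1.38171318e+00,  1.04624880e-01,  9.65459993e-02,  1.56389802e+00,
        1.15599853e-05,  1.35309491e+00]), 'dq': array([-0.00124362, -0.00266274,  0.00139121, -0.00017984,  0.00031443,
       -0.00014832]), 'tau': array([ 8.03494826e-03, -5.58206534e+01,  5.04718816e+01,  1.31475207e-02,
       -1.63879577e-04, -3.38436223e-05]), 'eef_pos': array([ 0.23735283, -0.55075558,  0.24760811]), 'orientation': array([ 9.79386828e-01,  2.01992806e-01,  1.42255942e-05, -5.90142818e-04]), 'force': array([ 0.20820579, -0.91692417,  0.06747976]), 'wrist_torque': array([ 0.03913135, -0.01806687,  0.00439731]), 'grasp_force': 0.0, 'width': 1.0048517529098075}
```

View pics/scene0.png

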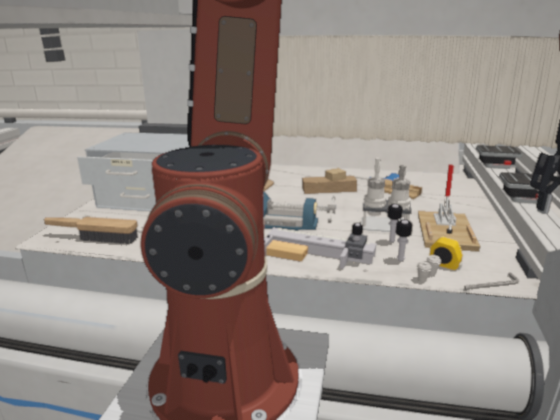

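View pics/top0.png

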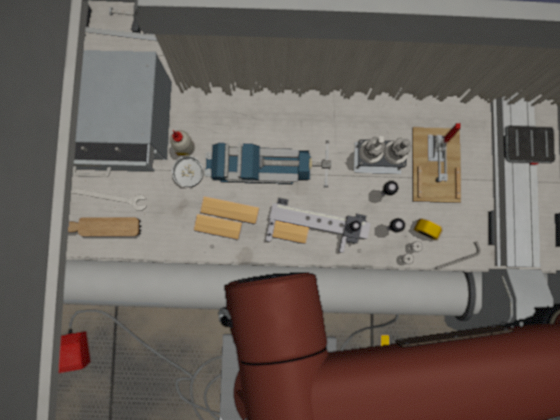

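The top view shows three black knobs: (354,226) on the dark saddle on the rail, and loose look-alikes standing at (391,187) and (397,225). The one in the saddle is the pin I need. The blank in the fence is at about (290,232), with the spares at (230,210) and (218,227). Next I check this in a close crop.

```bash
python3 - <<'E'
import cv2
a=cv2.imread("pics/top0.png")[180:260,185:385]
b=cv2.imread("pics/scene0.png")[180:290,240:440]
cv2.imwrite("pics/c0.png",cv2.resize(a,None,fx=4,fy=4,interpolation=cv2.INTER_CUBIC))
E
```

```text
(no output)
```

View pics/c0.png

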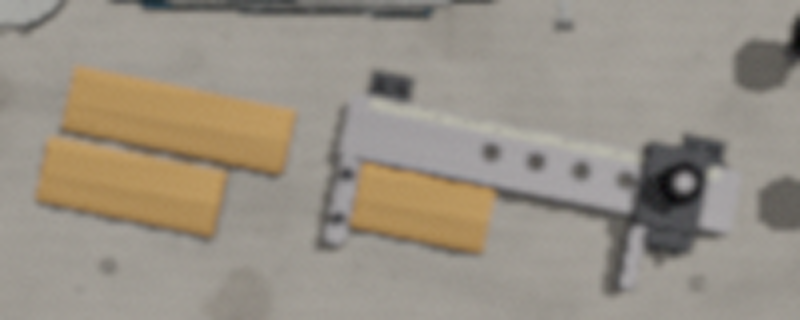

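The crop shows the rail holes at (491,152), (536,161), (580,171) and (625,180), the knob in the saddle at about (681,183), and the fence blank. That blank is the shortest of the three. Now I compute positions and check its length.

```bash
cat > h.py <<'E'
import numpy as np, cv2
from station import env
from scipy.spatial.transform import Rotation as Ro
def ray(n,uv):
    c=env.get_calibration(n);K=np.array([[c['fx'],0,c['cx']],[0,c['fy'],c['cy']],[0,0,1]])
    p=cv2.undistortPoints(np.array(uv,float).reshape(-1,1,2),K,c['distortion']).reshape(-1,2)
    R=np.array(c['R']);d=np.c_[p,np.ones(len(p))]@R
    return -R.T@c['t'],d
def on(n,uv,z):
    o,d=ray(n,uv); return o+d*((z-o[2])/d[:,2])[:,None]
def proj(n,X):
    c=env.get_calibration(n);K=np.array([[c['fx'],0,c['cx']],[0,c['fy'],c['cy']],[0,0,1]])
    return cv2.projectPoints(np.array(X,float).reshape(-1,1,3),cv2.Rodrigues(np.array(c['R']))[0],np.array(c['t']),K,c['distortion'])[0].reshape(-1,2)
E
python3 - <<'E'
from h import *
im=cv2.imread("pics/top0.png");g=cv2.cvtColor(im,cv2.COLOR_BGR2GRAY).astype(float)
def blob(u,v,r,thr):
    y,x=np.mgrid[v-r:v+r+1,u-r:u+r+1];w=np.clip(thr-g[v-r:v+r+1,u-r:u+r+1],0,None);return (x*w).sum()/w.sum(),(y*w).sum()/w.sum()
C=lambda x,y:((x+.5)/4-.5+185,(y+.5)/4-.5+180)
hs=[blob(*[int(round(t)) for t in C(*p)],4,130) for p in((491,152),(536,161),(580,171),(625,180))]
H=on("top",hs,.036);print(np.round(hs,1).tolist(),H.round(4).tolist())
print("pitch",np.linalg.norm(np.diff(H[:3],axis=0),axis=1))
d=(H[0]-H[2]);d/=np.linalg.norm(d);print("dir",d,"yaw",np.arctan2(-d[0],d[1]))
print("hole192 est",H[1]-.096*d,"hole96",H[1])
m=((g<45)*255).astype(np.uint8)[210:245,335:375]
n,l,s,c=cv2.connectedComponentsWithStats(m);print(s.tolist(),c.tolist())
k=C(681,182);print("knob px",k,on("top",[k],.085),"proj of est knob",proj("top",[*(H[1]-.096*d)[:2],.085]))
hsv=cv2.cvtColor(im,cv2.COLOR_BGR2HSV);m=cv2.inRange(hsv,(8,90,100),(25,255,255))
n,l,s,c=cv2.connectedComponentsWithStats(m[190:250,190:320])
for i in range(1,n):
    if s[i,4]>200:
        pts=np.argwhere(l==i)[:,::-1]+[190,190]
        P=on("top",pts,.022)[:,:2].astype(np.float32);r=cv2.minAreaRect(P);print(r)
E
```

```text
[[307.3, 217.5], [318.6, 220.0], [329.8, 222.3], [343.6, 225.8]] [[0.4814, -0.0665, 0.036], [0.4755, -0.0979, 0.036], [0.4701, -0.1295, 0.036], [0.4612, -0.1681, 0.036]]
pitch [0.03195926 0.03201138]
dir [0.17712513 0.98418834 0.        ] yaw -0.17806462097032288
hole192 est [ 0.45853828 -0.19242793  0.036     ] hole96 [ 0.47554229 -0.09794585  0.036     ]
[[0, 0, 40, 35, 1335], [11, 11, 13, 11, 64], [24, 13, 1, 1, 1]] [[19.65992509363296, 17.005992509363296], [16.09375, 16.9375], [24.0, 13.0]]
knob px (354.875, 225.125) [[ 0.45932955 -0.19122239  0.085     ]] proj of est knob [[355.31925604 225.43192199]]
((0.4982389807701111, 0.15374960005283356), (0.15818552672863007, 0.04653609171509743), 80.09246063232422)
((0.4504900872707367, 0.1851290911436081), (0.12706482410430908, 0.04641588777303696), 79.84379577636719)
((0.4414653480052948, -0.020581938326358795), (0.09430887550115585, 0.04679955542087555), 79.9571533203125)
```

```bash
cat >> h.py <<'E'
YAW=1.3927   # tool x along rail +y
D=np.array([np.cos(YAW),np.sin(YAW),0])
def go(p,yaw=YAW):
    s=env.observe();R=Ro.from_quat(s['orientation'])
    T=Ro.from_matrix(np.array([[np.cos(yaw),np.sin(yaw),0],[np.sin(yaw),-np.cos(yaw),0],[0,0,-1]]))
    print("t",s['t'],"shift cm",(R.inv().apply(np.array(p)-s['eef_pos'])*100).round(2),"rot",(R.inv()*T).as_rotvec().round(3),"pos",s['eef_pos'].round(4),"F",np.round(s['force'],1))
E
python3 -c "
from h import *
go([.459,-.192,.2])"
```

```text
t 0.1 shift cm [ 34.55 -24.17   4.8 ] rot [-0.001 -0.001 -0.986] pos [ 0.2374 -0.5508  0.2476] F [ 0.2 -0.9  0.1]
```

Call:
drive_tool(plan="34.5 -24.2 4.8 0 0 -0.986 0;34.5 -24.2 4.8 0 0 -0.986 0;34.5 -24.2 4.8 0 0 -0.986 0;34.5 -24.2 4.8 0 0 -0.986 0;34.5 -24.2 4.8 0 0 -0.986 0", newtons=60)

```text
t: 0.52
eef_pos: [0.3465, -0.373, 0.2241]
orientation: [0.868, 0.496, 0.0, -0.0]
force: [1.2, -0.5, -0.1]
width: 1.003
grasp_force: 0.0
```

```bash
python3 -c "
from h import *
go([.459,-.192,.2])"
```

```text
t 0.5167 shift cm [21.31  0.49  2.41] rot [-0.    -0.    -0.355] pos [ 0.3465 -0.373   0.2241] F [ 1.2 -0.5 -0.1]
```

Call:
drive_tool(plan="20.5 0.5 2.3 0 0 -0.35 0;20.5 0.5 2.3 0 0 -0.35 0;20.5 0.5 2.3 0 0 -0.35 0;20.5 0.5 2.3 0 0 -0.35 0;20.5 0.5 2.3 0 0 -0.35 0")

```text
t: 0.93
eef_pos: [0.4561, -0.1993, 0.2013]
orientation: [0.77, 0.638, 0.0, -0.0]
force: [1.2, -0.3, 0.5]
width: 1.002
grasp_force: 0.0
```

```bash
python3 - <<'E'
from h import *
go([.459,-.192,.105])
a=env.get_image("top");b=env.get_image("scene")
cv2.imwrite("pics/c1.png",np.hstack([cv2.resize(a[180:280,290:420],None,fx=3,fy=3,interpolation=2),cv2.resize(b[190:290,310:440],None,fx=3,fy=3,interpolation=2)]))
E
```

```text
t 0.9333 shift cm [0.77 0.15 9.63] rot [-0.   -0.   -0.01] pos [ 0.4561 -0.1993  0.2013] F [ 1.2 -0.3  0.5]
```

View pics/c1.png

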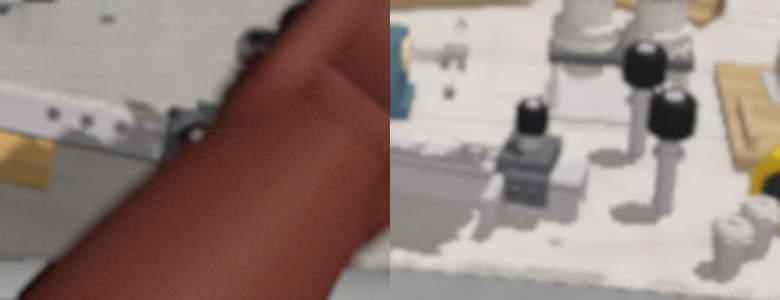

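The scene crop shows the small knob on the saddle at about (357,229). The two bigger look-alike pins stand clear to the right, at (395,211) and (403,228). Next I check the knob across both views and get the look-alikes' positions.

```bash
python3 - <<'E'
from h import *
def tri(u,v):
    o1,d1=ray("top",[u]);o2,d2=ray("scene",[v]);A=np.c_[d1[0],-d2[0]];s=np.linalg.lstsq(A,o2-o1,rcond=None)[0]
    p,q=o1+s[0]*d1[0],o2+s[1]*d2[0];return ((p+q)/2).round(4),np.linalg.norm(p-q).round(4)
g=cv2.cvtColor(cv2.imread("pics/scene0.png"),6)
m=((g<50)*255).astype(np.uint8)[195:250,345:420]
n,l,s,c=cv2.connectedComponentsWithStats(m)
for i in range(1,n):
    if s[i,4]>20: print(s[i]+[345,195,0,0,0],c[i]+[345,195])
print("proj",proj("scene",[.459,-.192,.078]))
print(tri((354.9,225.1),(357,229)),tri((397,225),(402.7,228)),tri((391,187),(395,211)))
E
```

```text
[388 206  14  13 137] [394.33576642 212.45255474]
[396 222  15  14 162] [403.22839506 229.0308642 ]
[353 226   9   9  70] [356.88571429 229.98571429]
proj [[354.962818   228.40571829]]
(array([ 0.4606, -0.195 ,  0.0756]), np.float64(0.0041)) (array([ 0.463 , -0.3053,  0.0862]), np.float64(0.0012)) (array([ 0.566 , -0.2899,  0.0871]), np.float64(0.0036))
```

Call:
drive_tool(plan="0.6 0.1 4 0 0 -0.01 0;0.6 0.1 8 0 0 -0.01 0;0.6 0.1 9.6 0 0 -0.01 0;0.6 0.1 9.6 0 0 -0.01 0;0.6 0.1 9.6 0 0 -0.01 0")

```text
t: 1.45
eef_pos: [0.457, -0.1956, 0.1053]
orientation: [0.768, 0.641, -0.0, -0.001]
force: [-0.1, -0.5, -0.5]
width: 0.999
grasp_force: 0.0
```

```bash
python3 - <<'E'
from h import *
go([.459,-.193,.080])
b=env.get_image("scene")
cv2.imwrite("pics/c2.png",cv2.resize(b[180:280,300:430],None,fx=5,fy=5,interpolation=2))
E
```

```text
t 1.45 shift cm [0.29 0.16 2.53] rot [-0.002 -0.001 -0.001] pos [ 0.457  -0.1956  0.1053] F [-0.1 -0.5 -0.5]
```

View pics/c2.png

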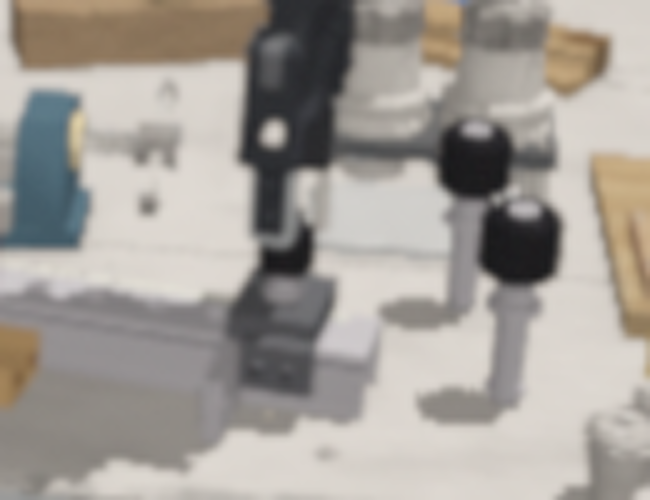

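The two fingers straddle the knob (near fingertip at crop (275,240), knob at (287,250)). I go down and close.

Call:
drive_tool(plan="0.3 0.15 2.7 0 0 0 0;0.3 0.15 2.7 0 0 0 0;0.3 0.15 2.7 0 0 0 0.3;0.3 0.15 2.7 0 0 0 0.6;0.3 0.15 2.7 0 0 0 0.9")

```text
t: 1.92
eef_pos: [0.4604, -0.1939, 0.0806]
orientation: [0.768, 0.641, 0.0, 0.001]
force: [0.7, 0.5, 0.6]
width: 0.598
grasp_force: 0.0
```

Call:
drive_tool(plan="0 0 0 0 0 0 0.9;0 0 0 0 0 0 0.9;0 0 0 0 0 0 0.9;0 0 0 0 0 0 0.9;0 0 0 0 0 0 0.9")

```text
t: 2.33
eef_pos: [0.4599, -0.1935, 0.0799]
orientation: [0.767, 0.641, -0.0, 0.001]
force: [-2.8, 0.9, 7.9]
width: 0.305
grasp_force: 58.6
```

```bash
python3 - <<'E'
from h import *
go([.459,-.193,.080]);s=env.observe();print(s['width'],s['grasp_force'],s['wrist_torque'])
E
```

```text
t 2.3333 shift cm [ 0.03 -0.09 -0.01] rot [ 0.001  0.001 -0.001] pos [ 0.4599 -0.1935  0.0799] F [-2.8  0.9  7.9]
0.30530057719052395 58.56858639861457 [0.08342607 0.60365742 0.04788239]
```

Call:
drive_tool(plan="0 0 -0.5 0 0 0 0.9;0 0 -1 0 0 0 0.9;0 0 -1.7 0 0 0 0.9;0 0 -2.3 0 0 0 0.9;0 0 -2.7 0 0 0 0.9")

```text
t: 2.75
eef_pos: [0.4597, -0.1932, 0.1066]
orientation: [0.767, 0.641, -0.0, 0.0]
force: [1.4, -0.5, -5.5]
width: 0.307
grasp_force: 60.6
```

Call:
drive_tool(plan="0 0 0 0 0 0 0.9;0 0 0 0 0 0 0.9")

```text
t: 2.92
eef_pos: [0.46, -0.1934, 0.1066]
orientation: [0.767, 0.641, 0.0, 0.001]
force: [0.3, 0.2, -0.7]
width: 0.305
grasp_force: 61.2
```

```bash
python3 - <<'E'
from h import *
b=env.get_image("scene")
go(np.array([.459,-.193,.107])+.096*D);s=env.observe();print(s['width'],s['grasp_force'],s['wrist_torque'])
cv2.imwrite("pics/c3.png",cv2.resize(b[180:280,300:430],None,fx=5,fy=5,interpolation=2))
E
```

```text
t 2.9667 shift cm [ 9.61 -0.11 -0.07] rot [ 0.001  0.001 -0.001] pos [ 0.4599 -0.1933  0.1063] F [1.2 0.8 0.1]
0.30070916346124116 61.31753938738257 [-0.06790106 -0.10250231 -0.02127974]
```

View pics/c3.png

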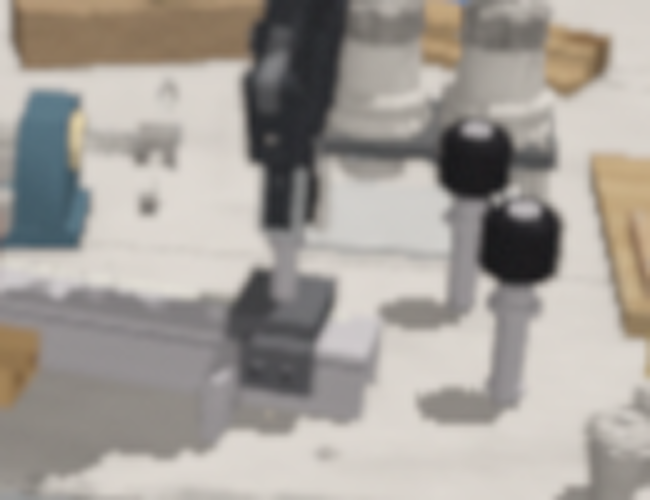

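Call:
drive_tool(plan="1 0 0 0 0 0 0.9;2.5 0 0 0 0 0 0.9;4 0 0 0 0 0 0.9;5.5 0 0 0 0 0 0.9;7 0 0 0 0 0 0.9")

```text
t: 3.38
eef_pos: [0.4721, -0.1242, 0.1059]
orientation: [0.768, 0.641, -0.001, 0.001]
force: [-1.3, -4.5, -0.2]
width: 0.308
grasp_force: 61.2
```

Call:
drive_tool(plan="1 0 0 0 0 0 0.9;1.7 0 0 0 0 0 0.9;2.2 0 0 0 0 0 0.9;2.5 0 0 0 0 0 0.9;2.5 0 0 0 0 0 0.9")

```text
t: 3.8
eef_pos: [0.4766, -0.0993, 0.1057]
orientation: [0.767, 0.641, 0.0, -0.0]
force: [-1.5, -2.0, 1.6]
width: 0.305
grasp_force: 61.3
```

```bash
python3 - <<'E'
from h import *
s=env.observe();print("travel",(s['eef_pos']-[.4598,-.1934,.1066])@D)
b=env.get_image("scene");a=env.get_image("top")
go(np.array([.4598,-.1934,.1066])+.096*D);print(s['width'],s['wrist_torque'])
cv2.imwrite("pics/c4.png",np.hstack([cv2.resize(b[180:280,250:380],None,fx=4,fy=4,interpolation=2)[:, :400],cv2.resize(a[180:280,270:370],None,fx=4,fy=4,interpolation=2)]))
E
```

```text
travel 0.09556098843130449
t 3.9 shift cm [ 0.08  0.   -0.09] rot [ 0.    -0.    -0.001] pos [ 0.4766 -0.0997  0.1057] F [-1.6 -0.5  0.5]
0.3053872943382636 [-0.40938488  0.21008591 -0.03726275]
```

View pics/c4.png

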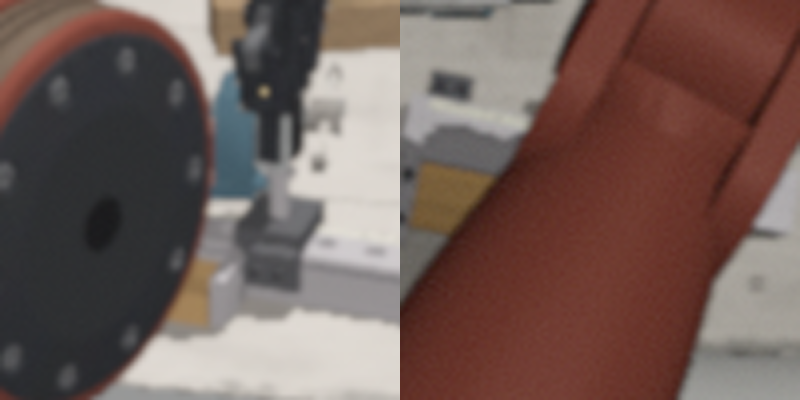

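The scene half shows that the stop came along with the raised pin. Its arm now sits close to the blank end (about (222,290) in the crop). I lower the pin with a 0.5 mm nudge.

Call:
drive_tool(plan="0.05 0 0 0 0 0 0.9;0.05 0 0.5 0 0 0 0.9;0.05 0 0.9 0 0 0 0.9;0.05 0 1.3 0 0 0 0.9;0.05 0 1.3 0 0 0 0.9")

```text
t: 4.32
eef_pos: [0.4764, -0.0991, 0.092]
orientation: [0.768, 0.641, -0.0, -0.0]
force: [-0.1, -1.6, -0.6]
width: 0.303
grasp_force: 61.1
```

Call:
drive_tool(plan="0 0 0.5 0 0 0 0.9;0 0 0.9 0 0 0 0.9;0 0 1.2 0 0 0 0.9;0 0 1.4 0 0 0 0.9;0 0 1.4 0 0 0 0.9")

```text
t: 4.73
eef_pos: [0.4764, -0.0992, 0.0798]
orientation: [0.767, 0.641, -0.0, 0.0]
force: [-9.2, 0.9, 14.9]
width: 0.305
grasp_force: 62.8
```

The pin is back at its starting grip height with 15 N downward, so it is seated. Release and retreat.

Call:
drive_tool(plan="0 0 0 0 0 0 0.5;0 0 0 0 0 0 0.2;0 0 0 0 0 0 0;0 0 0 0 0 0 0;0 0 0 0 0 0 0")

```text
t: 5.15
eef_pos: [0.4766, -0.099, 0.0785]
orientation: [0.767, 0.641, 0.0, -0.0]
force: [0.6, 0.2, -0.0]
width: 0.982
grasp_force: 0.0
```

Call:
drive_tool(plan="0 0 -2 0 0 0 0;0 0 -5 0 0 0 0;0 0 -8.5 0 0 0 0;0 0 -12 0 0 0 0;0 0 -15 0 0 0 0")

```text
t: 5.57
eef_pos: [0.4767, -0.0991, 0.231]
orientation: [0.767, 0.641, 0.0, 0.001]
force: [-0.5, -0.0, 0.3]
width: 1.002
grasp_force: 0.0
```

Call:
drive_tool(plan="-4 0 0 0 0 0 0;-8 0 0 0 0 0 0;-12 0 0 0 0 0 0;-16 0 0 0 0 0 0;-20 0 0 0 0 0 0")

```text
t: 5.98
eef_pos: [0.4405, -0.2977, 0.2288]
orientation: [0.767, 0.641, 0.0, 0.0]
force: [0.1, 0.4, -0.6]
width: 1.001
grasp_force: 0.0
```

Call:
drive_tool(plan="-4 0 0 0 0 0 0;-8 0 0 0 0 0 0;-12 0 0 0 0 0 0;-12 0 0 0 0 0 0;-12 0 0 0 0 0 0")

```text
t: 6.4
eef_pos: [0.4187, -0.4156, 0.2276]
orientation: [0.768, 0.64, 0.0, -0.001]
force: [0.3, -0.3, 0.8]
width: 0.998
grasp_force: 0.0
```

```bash
python3 - <<'E'
from h import *
b=env.get_image("scene");a=env.get_image("top")
cv2.imwrite("pics/top9.png",a)
cv2.imwrite("pics/c5.png",np.hstack([cv2.resize(b[180:280,270:370],None,fx=4,fy=4,interpolation=2),cv2.resize(a[180:280,270:370],None,fx=4,fy=4,interpolation=2)]))
for z in(.091,.078,.066):print(z,proj("scene",[.4755,-.098,z]),proj("top",[.4755,-.098,z]))
g=cv2.cvtColor(b,6);m=((g<50)*255).astype(np.uint8)[200:250,300:350]
n,l,s,c=cv2.connectedComponentsWithStats(m)
for i in range(1,n):
    if s[i,4]>20: print(s[i]+[300,200,0,0,0],c[i]+[300,200])
def blanks(f):
    m=cv2.inRange(cv2.cvtColor(f,cv2.COLOR_BGR2HSV),(8,90,100),(25,255,255))
    n,l,s,c=cv2.connectedComponentsWithStats(m[190:250,190:320]);return [(c[i].round(1).tolist(),int(s[i,4])) for i in range(1,n) if s[i,4]>200]
print(blanks(cv2.imread("pics/top0.png")),blanks(a))
E
```

```text
0.091 [[317.81778411 218.24728654]] [[320.55619305 217.84026654]]
0.078 [[317.70240083 222.96081762]] [[320.07131948 218.3619218 ]]
0.066 [[317.596343   227.27360113]] [[319.63237636 218.8341535 ]]
[315 220   9   9  68] [318.89705882 224.36764706]
[([39.2, 19.8], 911), ([27.4, 36.3], 738), ([100.1, 41.6], 551)] [([39.1, 19.8], 904), ([27.4, 36.3], 733), ([100.3, 41.7], 556)]
```

View pics/c5.png

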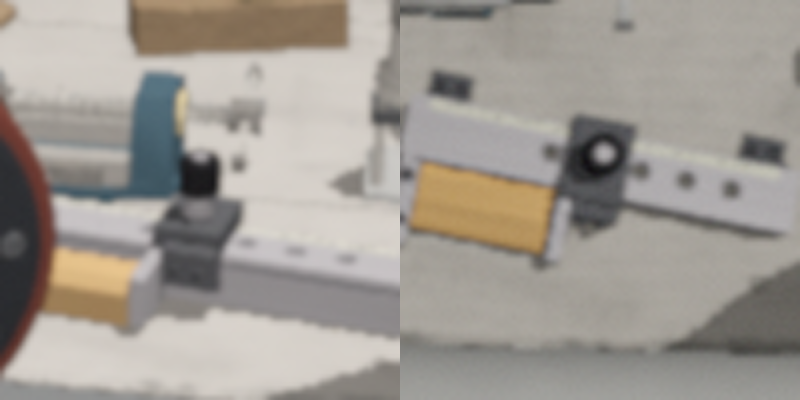

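The pictures show the stop against the blank end, with hole 64 to its left and 128, 160 and 192 to its right. The knob's offset from its home projection is the same as at the start (about +1.3 px now, +1.7 px then), so the pin is home. The blanks have not moved.

```bash
python3 -c "
from station import env
print(env.job_done())"
```

```text
the job is handed in; nothing more can be done
None
```

The stop is pinned at the 96 mm hole against the blank in the fence, the pin is fully home, the blanks have not moved, the gripper is clear, and the job is handed in (no verdict was returned).

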